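# Pack the washing pot and lock its lid

## Robot

A 6-joint arm with a two-finger parallel gripper is mounted at the origin on the work surface. World frame = base frame: x ahead of the robot, y to its left, z up, the work surface at z = 0. Lengths are in mm, angles in degrees, forces in N, time in s.
With the tool pointing down it reaches from about 350 to 950 mm from the base axis. Payload 17.4 kg.
Tool frame: the origin (TCP) lies at the very end of the fingers, on their centre line; the grasp point (between the pads) lies 19 mm behind it; z points along the fingers, y is the line along which they close (so a half turn about z gives the same grasp; the last joint's range is limited). The gripper opens to 93 mm and grips with 3 to 60 N. Pads are 15 mm wide; open, the fingers measure 128 mm over their backs; the gripper's body (75 mm by 188 mm) begins 65 mm behind the grasp point.
Start: joints at [-69.145, 6.646, 82.598, -0, 90.757, -2.166], TCP at [263.967, -621.252, 218.646] pointing down, gripper open.
Joint ranges: [-162.19, 162.19], [-47.58, 125.68], [4.15, 143.07], [-65.23, 245.23], [0.69, 171.88], [-170.13, 170.13]. Speed limits (degrees/s): [108.29, 108.29, 127.2, 180, 180, 180].

## Interface

Orientations are given as [roll, pitch, yaw] about the fixed x, y, z axes, in that order (R = Rz(yaw) Ry(pitch) Rx(roll)).
In Python, from rig import get_state, snapshot, hand_in gives the robot as it stands.
- The arm moves only by the shell command python3 -m crank 'ROWS' [FORCE]. ROWS is JSON, a list that holds one entry, the list of rows, each a list of 5 numbers: the shift along the tool's x, y, z in mm, then the turn about the tool's z in degrees, then the opening, from 0 (shut) to 1 (fully open). In form: [[[x, y, z, twist, claw], ...]]. A call has 1 to 12 rows; each row shifts and turns the commanded pose from where the row before left it, along the tool's axes as they then stand; what a row does not reach is not made up. A row lasts 1/12 s, in which the tool goes at most 41.7 mm and 7.16 degrees, less where a joint would pass 70% of its speed; a pose out of reach is approached as far as the arm can. A call with a gripper value outside its range is refused whole. The fingers move at their own pace and stop on an object; FORCE is the grip in N (left out, the last holds). Time passes only in rows, so rows that do not move let the fingers close. It gives the time, the measured TCP pose, the force, the opening and the grip force at its end, in the units of the state.
- get_state(): the state, without advancing time (a new reading comes with each control period).
- snapshot(name): name is "scene" or "top" or "wrist"; returns a dict with "img" (384x512x3 uint8, red, green, blue), "depth" (384x512 float32, mm along the optical axis (not along the pixel's ray), 0 where there is no reading), "intrinsics" (3x3 intrinsics, pixels), "R" (3x3) and "t" (3): a world point X has camera coordinates R X + t. Camera axes: x right, y down, z forward; pixel columns grow to the right and rows downward; lengths in mm; the calibration is good to about 2 mm. A picture is of the moment at which its call begins.
- hand_in(): hands the job in; it is judged then, once.
The state is a dict: "t": time; "joints": joint angles; "joint_vel": joint speeds; "tau": joint torques, N m; "ee_pos": TCP position; "eef_rot": TCP orientation; "wrist_force": force on the tool from outside, world axes, zero at the start; "ft_torque": the same for the moment, N m; "finger_gap": opening from 0.0 (shut) to 1.0 (fully open); "grip_force": force on a finger pad.
Only numpy, scipy, OpenCV 4.12 (cv2) and the standard library are available. Lean on these libraries where they do the work, as an engineer would, in place of code of your own. Each camera call takes 0.05 s, during which the arm holds its last target. There are 200 camera calls.

## Task

Load all the pipe reducers on the bench into the round washing pot, standing upright on their wide ends on its floor, packed like a honeycomb: one in the middle and the others around it. Then put the lid on with its yellow lugs in the two yellow-marked gaps, press it down against the spring, turn it a quarter turn clockwise as far as it goes and let it spring up so that it is locked. Leave the other things on the bench where they are.

Things in the scene. Friction and masses are not known exactly. Their poses are not given: they have to be found in the camera images.
- reducer0: Pipe reducer, bright zinc-plated steel with a red ring near its foot, bottom-heavy, about 0.28 kg: a cylinder 42 mm in diameter and 46 mm high (foot edge bevelled 2 mm), a cone from 46 to 62 mm, and on top a spigot 16 mm in diameter, from 62 to 96 mm above the foot. Stands upright on the bench on its wide end. Origin: centre of the foot, z up along the spigot. May be absent.
- reducer1: Pipe reducer, bright zinc-plated steel with a red ring near its foot, bottom-heavy, about 0.28 kg: a cylinder 42 mm in diameter and 46 mm high (foot edge bevelled 2 mm), a cone from 46 to 62 mm, and on top a spigot 16 mm in diameter, from 62 to 96 mm above the foot. Stands upright on the bench on its wide end. Origin: centre of the foot, z up along the spigot. May be absent.
- reducer2: Pipe reducer, bright zinc-plated steel with a red ring near its foot, bottom-heavy, about 0.28 kg: a cylinder 42 mm in diameter and 46 mm high (foot edge bevelled 2 mm), a cone from 46 to 62 mm, and on top a spigot 16 mm in diameter, from 62 to 96 mm above the foot. Stands upright on the bench on its wide end. Origin: centre of the foot, z up along the spigot. May be absent.
- reducer3: Pipe reducer, bright zinc-plated steel with a red ring near its foot, bottom-heavy, about 0.28 kg: a cylinder 42 mm in diameter and 46 mm high (foot edge bevelled 2 mm), a cone from 46 to 62 mm, and on top a spigot 16 mm in diameter, from 62 to 96 mm above the foot. Stands upright on the bench on its wide end. Origin: centre of the foot, z up along the spigot. May be absent.
- reducer4: Pipe reducer, bright zinc-plated steel with a red ring near its foot, bottom-heavy, about 0.28 kg: a cylinder 42 mm in diameter and 46 mm high (foot edge bevelled 2 mm), a cone from 46 to 62 mm, and on top a spigot 16 mm in diameter, from 62 to 96 mm above the foot. Stands upright on the bench on its wide end. Origin: centre of the foot, z up along the spigot. May be absent.
- reducer5: Pipe reducer, bright zinc-plated steel with a red ring near its foot, bottom-heavy, about 0.28 kg: a cylinder 42 mm in diameter and 46 mm high (foot edge bevelled 2 mm), a cone from 46 to 62 mm, and on top a spigot 16 mm in diameter, from 62 to 96 mm above the foot. Stands upright on the bench on its wide end. Origin: centre of the foot, z up along the spigot. May be absent.
- reducer6: Pipe reducer, bright zinc-plated steel with a red ring near its foot, bottom-heavy, about 0.28 kg: a cylinder 42 mm in diameter and 46 mm high (foot edge bevelled 2 mm), a cone from 46 to 62 mm, and on top a spigot 16 mm in diameter, from 62 to 96 mm above the foot. Stands upright on the bench on its wide end. Origin: centre of the foot, z up along the spigot. May be absent.
- pot: Round washing pot bolted to the bench on a grey base disc 210 mm across; blue pump housing, 62 mm high, centred 150 mm out on its +x side. Origin: centre of the underside, z up the axis. The entry gaps for the lid's lugs lie along its +x and -x, marked yellow at the bottom. A grey bayonet collar runs round the rim, 83.5 to 102 mm from the axis, top at z = 84 mm.
- pot_floor (a point): Centre of the pot's flat floor, 12 mm above its underside; axes as the pot's. The well is a round bore of 136 mm diameter, wall rim 52 mm above this floor. Seven reducers just fit: one on the axis, six round it 44.5 mm from the axis and 60 degrees apart (2.5 mm of room all round each); their spigots then stand out above the rim.
- gap (a point): Middle of the +x entry gap, 90 mm from the pot's axis, 74 mm above its underside; axes as the pot's. The two gaps (this one and its opposite) are 28 degrees wide. From a gap a lug can go clockwise only (seen from above), under a lip with underside 74.5 mm above the pot's underside that runs from 14 to 71.5 degrees; counter-clockwise the collar is solid.
- seat (a point): Seat of the lock, blue roof: 90 mm from the pot's axis, 80 degrees clockwise of the +x gap, at its roof's underside 78.5 mm above the pot's underside; a second one is opposite. Past the lip a lug springs up into it; an end stop lies at 88.5 degrees.
- seal (a joint): Black sprung seal ring on the pot's rim, 139 to 155 mm in diameter, top 74 mm above the pot's underside when free; it carries the lid. Value: how far it is pushed down, 0 to 0.010 m. Spring force 6.4 N at 0, 14.4 N at 10 mm; the lid's weight of about 3.4 N helps to press it. The ring turns freely with the lid.
- lid: Deep aluminium lid, 0.35 kg. Origin: centre of its open underside, z up. Flange 156 mm across, 6 mm thick; dome 140 mm across, flat top at z = 54 mm, hollow to 50. Two yellow lugs, 18 mm wide, 6 mm thick, undersides at z = 0, reach 93 mm out along +x and -x (interchangeable). Black grip bar on top: 74 mm along x, 16 mm thick along y, from z = 53 to 93 mm.
- lid_grip (a point): Point on the lid's axis in the grip bar, 76 mm above the lid's origin; axes as the lid's. Lid origin above the pot's underside: 74 mm resting on the seal with lugs in the gaps (yaw within 8 degrees); 64 to 68.5 mm pressed down so that lugs pass under the lips; 72.5 mm locked and let go, turned 80 (within 3) degrees clockwise from the gaps.
- spanner: Bystander, leave alone: combination spanner 190 mm long lying on the bench, origin under its middle.
- sealant: Bystander, leave alone: white bottle with a red cap, 44 mm in diameter, 110 mm high, origin at the centre of its foot.
- elbow: Bystander, leave alone: copper pipe bend, about 65 by 65 mm, 29 mm high.
- offcut: Bystander, leave alone: wood block 90 x 60 x 45 mm, origin under its centre.
- tape_measure: Bystander, leave alone: orange tape measure 70 x 65 x 35 mm, origin under its centre.
- thread_can: Bystander, leave alone: blue tin 54 mm in diameter, 75 mm high, origin at the centre of its foot.
Things that resemble listed ones, but are neither listed nor needed, are in the scene too. What is shaped like the reducer4 but green or purple is not meant. Leave any green look-alike of the reducer2 alone.

How it is judged (in metres and radians):
On the way, in this order (a step that is already met when the one before it is completed fails the run):
1. all reducers stand upright on the floor of the pot, one in the middle and the rest around it (z of each of reducer0, reducer1, reducer2, reducer3, reducer4, reducer5, reducer6 in the frame of pot below 0.016 m and horizontal distance between each of reducer0, reducer1, reducer2, reducer3, reducer4, reducer5, reducer6 and pot below 0.055 m and angle between each of reducer0, reducer1, reducer2, reducer3, reducer4, reducer5, reducer6's own z axis and vertical below 0.12 rad and horizontal distance between any of reducer0, reducer1, reducer2, reducer3, reducer4, reducer5, reducer6 and pot below 0.014 m), for 0.2 s.
2. with the reducers in place, the lid is pressed down against the spring with its lugs in the gaps (z of each of reducer0, reducer1, reducer2, reducer3, reducer4, reducer5, reducer6 in the frame of pot below 0.016 m and horizontal distance between each of reducer0, reducer1, reducer2, reducer3, reducer4, reducer5, reducer6 and pot below 0.055 m and angle between each of reducer0, reducer1, reducer2, reducer3, reducer4, reducer5, reducer6's own z axis and vertical below 0.12 rad and z of lid in the frame of pot below 0.0705 m and horizontal distance between lid and pot below 0.008 m and angle between the x axis of lid and the x axis of pot, either way round below 0.3 rad), for 0.05 s.
At the end, for the whole second after the job is handed in: Every reducer: foot within 4 mm of the pot floor, within 55 mm of its axis, tilt under 0.12 rad; one within 14 mm of the axis. Lid at rest and locked: origin 69.5 to 74.2 mm above the pot underside, within 8 mm of its axis, level within 0.05 rad, lugs over 1.3 rad from the gaps (all of step 1 and z of lid in the frame of pot between 0.0695 and 0.0742 m and angle between the x axis of lid and the x axis of pot, either way round above 1.3 rad and horizontal distance between lid and pot below 0.008 m and angle between lid's own z axis and vertical below 0.05 rad and linear speed of lid below 0.02 m/s); the robot touches nothing.
It fails at once if one of the bystanders (spanner, sealant bottle, copper bend, wood block, tape measure, blue tin) is shifted by more than 4 cm (distance of any of spanner, sealant, elbow, offcut, tape_measure, thread_can from where it was at the start of the episode above 0.04 m).
Of reducer0, reducer1, reducer2, reducer3, reducer4, reducer5, reducer6 only 5 to 7 are there at a start; the rules pass over those that are not, and their reading is None.
At some moment in a run one of reducer0, reducer1, reducer2, reducer3, reducer4, reducer5, reducer6, lid may be knocked a few centimetres aside while the robot is not near it.
It also fails if it takes over 210 s, if anything falls off the work surface, if the arm or the gripper's body presses on something with over 40 N, if the wrist force passes 120 N, or if a joint passes its speed limit or range.

## Working session

There is one attempt and no reset: what is moved stays moved. The work goes in short steps, Python scripts to look and compute and a shell command to move; the robot and the scene stay as the last step left them, time stands still between calls to the robot, and variables do not carry over. Pictures are saved under pics/ and viewed, at most 14 in all, crops included, and the job is handed in when it is done.

```bash
mkdir -p pics; ls
python3 - <<'E'
from rig import *
import cv2
for n in("top","scene"):
    s=snapshot(n); cv2.imwrite(f"pics/{n}0.png",cv2.cvtColor(s["img"],cv2.COLOR_RGB2BGR)); print(n,s["intrinsics"],s["R"],s["t"])
st=get_state();print(st)
E
```

```text
pics
top [[367.84427149   0.         254.41590354]
 [  0.         367.84427149 194.17641497]
 [  0.           0.           1.        ]] [[-0.00630454 -0.99967085  0.02486835]
 [-0.99645061  0.00419274 -0.084075  ]
 [ 0.08394306 -0.02531013 -0.99614906]] [ -22.02678697  537.72260582 1118.62947195]
scene [[346.6087327    0.         250.7209971 ]
 [  0.         346.6087327  189.39523716]
 [  0.           0.           1.        ]] [[ 0.88469381  0.46609137  0.00870008]
 [ 0.26085077 -0.4794841  -0.83788536]
 [-0.38635959  0.74354141 -0.54577691]] [-463.60141341  -88.22679582 1385.04206739]
{'t': 0.1, 'joints': array([-6.91449556e+01,  6.67078356e+00,  8.26315788e+01,  1.82791129e-03,
        9.07539991e+01, -2.16748035e+00]), 'joint_vel': array([-0.08203738, -0.07645646, -0.12168873,  0.07719716, -0.13951164,
        0.09377921]), 'tau': array([ 8.60553737e-04, -7.22892880e+01, -6.23867083e+01,  7.80124194e-02,
        2.27019290e-02, -6.06514868e-05]), 'ee_pos': array([ 263.90969365, -621.08631255,  217.98964988]), 'eef_rot': array([-1.79943748e+02, -3.95809459e-03,  2.30225460e+01]), 'wrist_force': array([ 0.31450046,  0.43424227, -0.20873811]), 'ft_torque': array([-0.04219449, -0.04291863,  0.00551902]), 'grip_force': 0.0, 'finger_gap': 0.998987912149031}
```

View pics/top0.png

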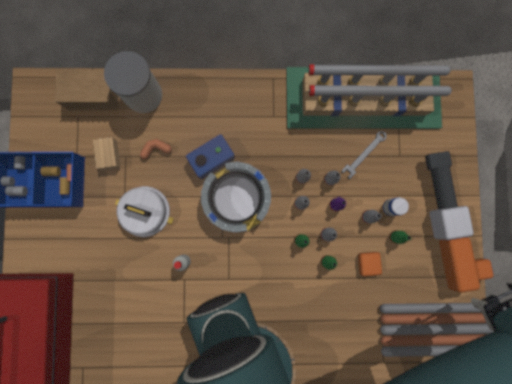

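View pics/scene0.png

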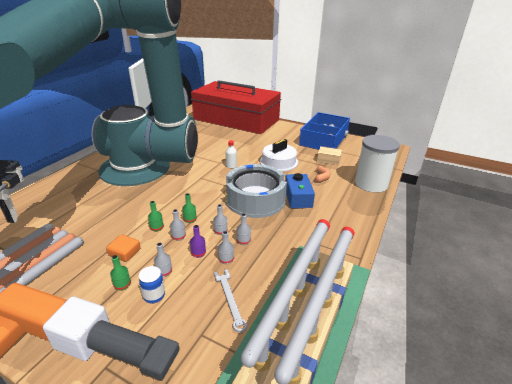

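Top view candidates: the bright reducers are at (303,176), (332,178), (301,203), (328,234) and (371,216). The look-alikes are purple at (338,204) and green at (302,241), (329,262) and (398,237). The thread can is at (396,206), the pot at (236,198), the pump at (211,157) and the lid at (143,211). I still need to check the fittings in the blue bin at (20,175).

```bash
cat > h.py <<'E'
import numpy as np,cv2
from rig import *
def cloud(s):
    K,d=s["intrinsics"],s["depth"]; v,u=np.indices(d.shape)
    c=np.stack([(u-K[0,2])/K[0,0]*d,(v-K[1,2])/K[1,1]*d,d],-1)
    P=(c-s["t"])@s["R"]; P[d<=0]=np.nan; return P
def circ(p):
    A=np.c_[2*p,np.ones(len(p))]; x=np.linalg.lstsq(A,(p**2).sum(1),rcond=None)[0]
    return x[:2],np.sqrt(x[2]+x[:2]@x[:2])
def go(x,y,z,yaw=None):
    "rows needed, in tool axes as they stand now (translation first, then twist)"
    st=get_state(); p=st["ee_pos"]; a=st["eef_rot"][2]; r=np.radians(a)
    d=np.array([x,y,z])-p
    tx=np.cos(r)*d[0]+np.sin(r)*d[1]; ty=np.sin(r)*d[0]-np.cos(r)*d[1]
    tw=0 if yaw is None else -((yaw-a+90)%180-90)
    n=max(np.linalg.norm(d)/41.7,abs(tw)/7.16)
    print("at",p.round(1),"yaw",round(a,1),"tool shift",np.round([tx,ty,-d[2]],1),"twist",round(tw,1),"rows",round(n,1))
def blobs(s,zlo,zhi,area=4):
    P=cloud(s); m=((P[...,2]>zlo)&(P[...,2]<zhi)).astype(np.uint8)
    n,l,st,c=cv2.connectedComponentsWithStats(m)
    return P,[(l==i) for i in range(1,n) if st[i,4]>=area]
E
python3 - <<'E'
from h import *
s=snapshot("top");P,B=blobs(s,78,104)
hsv=cv2.cvtColor(s["img"],cv2.COLOR_RGB2HSV)
for b in B:
    v,u=np.where(b); q=P[b]
    if len(v)<2000: print("px",u.mean().round(),v.mean().round(),"n",len(v),"xyz",q.mean(0).round(1),"zmax",q[:,2].max().round(),"hsv",np.median(hsv[b],0))
ok=np.isfinite(P[...,0]); 
def near(u,v,r): 
    vv,uu=np.indices(ok.shape); return ok&(np.hypot(uu-u,vv-v)<r)
# pot collar
m=near(236,198,42)&(abs(P[...,2]-84)<4); print("collar",m.sum(),np.median(P[m],0))
# ring mid fit
c,r=circ(P[m][:,:2]); print(c,r)
H,S,V=hsv[...,0],hsv[...,1],hsv[...,2]
m=near(236,198,45)&(H>20)&(H<32)&(S>120); 
n,l,stt,cc=cv2.connectedComponentsWithStats(m.astype(np.uint8))
for i in range(1,n): 
    if stt[i,4]>4: print("yel pot",cc[i],stt[i,4],np.nanmean(P[l==i],0))
m=near(211,157,30)&(abs(P[...,2]-62)<5); print("pump",m.sum(),P[m].mean(0))
m=near(143,211,45)&(H>20)&(H<32)&(S>120)
n,l,stt,cc=cv2.connectedComponentsWithStats(m.astype(np.uint8))
for i in range(1,n): 
    if stt[i,4]>4: print("yel lid",cc[i],stt[i,4],np.nanmean(P[l==i],0))
m=near(143,211,30)&(abs(P[...,2]-54)<4); print("dome",m.sum(),circ(P[m][:,:2]))
m=near(143,211,30)&(P[...,2]>80); q=P[m]; w=np.linalg.svd(q[:,:2]-q[:,:2].mean(0))[2][0]; print("bar",m.sum(),q.mean(0),np.degrees(np.arctan2(w[1],w[0])))
im=cv2.cvtColor(s["img"],cv2.COLOR_RGB2BGR)
a=cv2.resize(im[150:275,285:415],None,fx=4,fy=4); b=cv2.resize(im[140:240,0:75],(375,500))
b=b[:500]; a=a[:500]
cv2.imwrite("pics/crop1.png",cv2.resize(np.hstack([a,b]),(800,440)))
E
```

```text
px 81.0 86.0 n 1571 xyz [857.4 491.5  81.2] zmax 88.0 hsv [ 16. 100. 125.]
px 145.0 97.0 n 137 xyz [822.8 297.6  91.3] zmax 104.0 hsv [17. 26. 79.]
px 323.0 81.0 n 63 xyz [ 873.5 -232.7   86.2] zmax 101.0 hsv [18. 90. 88.]
px 354.0 81.0 n 62 xyz [ 874.2 -326.2   86.2] zmax 103.0 hsv [18. 83. 80.]
px 385.0 81.0 n 69 xyz [ 874.2 -420.3   87.4] zmax 104.0 hsv [17. 68. 81.]
px 415.0 81.0 n 74 xyz [ 874.9 -514.4   88. ] zmax 104.0 hsv [18.  73.5 76. ]
px 323.0 101.0 n 57 xyz [ 812.9 -232.5   85.6] zmax 101.0 hsv [ 18. 106.  80.]
px 354.0 101.0 n 59 xyz [ 813.6 -325.5   86.4] zmax 102.0 hsv [18. 93. 75.]
px 385.0 101.0 n 61 xyz [ 814.1 -419.7   87. ] zmax 103.0 hsv [18. 86. 76.]
px 416.0 101.0 n 69 xyz [ 814.4 -514.4   87.3] zmax 104.0 hsv [18. 91. 69.]
px 15.0 153.0 n 61 xyz [657.9 675.1  81.1] zmax 86.0 hsv [113. 120.  91.]
px 63.0 169.0 n 179 xyz [609.  535.1  80.7] zmax 86.0 hsv [111. 143. 104.]
px 255.0 184.0 n 548 xyz [562.  -25.6  84.5] zmax 89.0 hsv [ 99.  15. 119.]
px 306.0 173.0 n 30 xyz [ 592.1 -175.8   94.8] zmax 101.0 hsv [14.5 13.  74. ]
px 216.0 209.0 n 558 xyz [490.7  89.7 
[... 1339 characters left out ...]
 hsv [  2. 160.  60.]
px 238.0 293.0 n 4 xyz [249.3  26.9  90.4] zmax 101.0 hsv [16.5 52.5 83. ]
collar 1044 [526.70288001  31.02398611  84.52709567]
[525.86245879  31.61318598] 93.43265673486911
yel pot [220.27027027 172.86486486] 37 [605.87794974  81.60598584  13.93778271]
yel pot [251.68478261 222.27173913] 92 [450.78031305 -16.0421937   14.04248258]
pump 1005 [650.96721459 107.42392688  62.26212415]
yel lid [135.34042553 209.78723404] 47 [487.9846891  319.66842654  94.39920587]
yel lid [170.   220.25] 20 [458.65464413 237.8164782    7.40986295]
dome 1409 (array([486.32366118, 318.33486726]), np.float64(50.66852744221407))
bar 151 [486.52522332 316.95486476  93.26631852] 70.87538091007137
```

View pics/crop1.png

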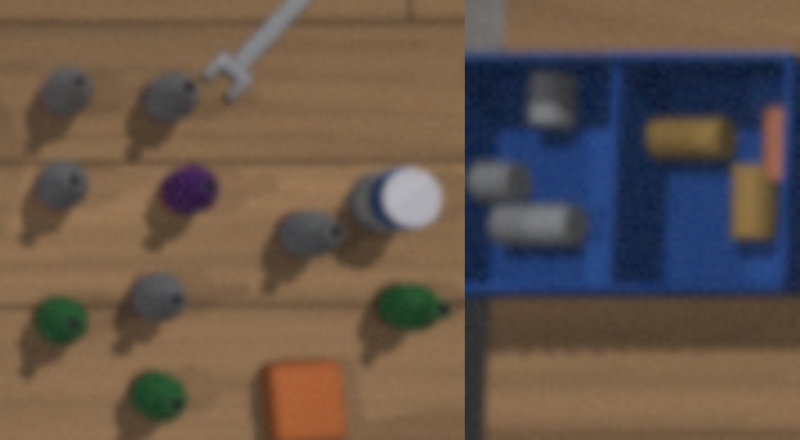

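The crop shows five grey reducers. The bin holds only plain cylinders, and the green and purple pieces are decoys. I'll move above the group for a wrist view.

```bash
python3 -m crank '[[[30,-20.4,-8.3,0,1],[30,-20.4,-8.3,0,1],[30,-20.4,-8.3,0,1],[30,-20.4,-8.3,0,1],[30,-20.4,-8.3,0,1],[30,-20.4,-8.3,0,1],[30,-20.4,-8.3,0,1],[30,-20.4,-8.3,0,1],[30,-20.4,-8.3,0,1],[30,-20.4,-8.3,0,1],[30,-20.4,-8.3,0,0.45],[30,-20.4,-8.3,0,0.45]]]' 25
python3 -m crank '[[[0,0,0,-6.7,0.45],[0,0,0,-6.7,0.45],[0,0,0,-6.7,0.45],[0,0,0,-6.7,0.45],[0,0,0,-6.7,0.45],[0,0,0,-6.7,0.45],[0,0,0,-6.7,0.45],[0,0,0,-6.7,0.45],[0,0,0,-6.7,0.45],[0,0,0,-6.7,0.45],[0,0,0,0,0.45]]]'
python3 - <<'E'
from h import *
s=snapshot("wrist");P,B=blobs(s,80,106,15)
hsv=cv2.cvtColor(s["img"],cv2.COLOR_RGB2HSV)
for b in B:
    v,u=np.where(b); q=P[b]; print("px",u.mean().round(),v.mean().round(),len(v),"xyz",q.mean(0).round(1),"mid",((q.max(0)+q.min(0))/2).round(1),"ext",np.ptp(q,0).round(1),"hsv",np.median(hsv[b],0))
cv2.imwrite("pics/w1.png",cv2.cvtColor(s["img"],cv2.COLOR_RGB2BGR)); go(510,-169,150,90)
E
```

```text
t: 1.15
ee_pos: [500.1, -253.4, 318.6]
eef_rot: [180.0, 0.0, 23.0]
wrist_force: [0.5, -0.1, 1.1]
finger_gap: 0.904
grip_force: 0.0
t: 2.07
ee_pos: [499.5, -255.1, 318.0]
eef_rot: [-180.0, -0.0, 90.4]
wrist_force: [0.4, -0.9, -0.7]
finger_gap: 0.45
grip_force: 0.0
px 278.0 11.0 1597 xyz [524.3 -55.4  84.6] mid [524.9 -55.6  83.8] ext [141.8  28.9   7.6] hsv [ 98.  27. 184.]
px 181.0 102.0 140 xyz [ 393.1 -167.7   95. ] mid [ 392.  -167.2   89.7] ext [15.9 14.5 18.5] hsv [ 43.  105.5  79. ]
px 264.0 104.0 108 xyz [ 508.4 -170.    96.9] mid [ 508.8 -170.4   96.8] ext [15.2 14.5  5. ] hsv [105.    6.5 119. ]
px 323.0 109.0 133 xyz [ 589.9 -175.6   95. ] mid [ 591.1 -175.4   90. ] ext [15.7 15.1 19.3] hsv [108.   7. 111.]
px 468.0 150.0 372 xyz [ 810.4 -233.2   89.4] mid [ 816.6 -235.2   93.1] ext [32.1 33.5 25.6] hsv [ 21.   83.5 102. ]
px 141.0 160.0 138 xyz [ 327.6 -248.9   93.7] mid [ 325.6 -249.5   89.6] ext [15.8 14.8 18.1] hsv [ 48.5 113.  114. ]
px 198.0 161.0 123 xyz [ 411.9 -249.8   94.4] mid [ 411.1 -250.7   90.1] ext [15.2 14.6 18.5] hsv [ 15.  10. 125.]
px 314.0 171.0 115 xyz [ 584.6 -264.7   94.9] mid [ 585.2 -265.9   89.6] ext [15.  15.5 18.3] hsv [ 15.   7. 113.]
px 260.0 181.0 111 xyz [ 503.6 -279.9   94.9] mid [ 503.7 -280.7   90.1] ext [15.4 14.5 18. ] hsv [141. 103. 108.]
px 454.0 209.0 324 xyz [ 811.2 -326.    89.6] mid [ 817.2 -330.    92.9] ext [32.1 33.3 25.9] hsv [21.  66.5 95. ]
px 236.0 240.0 110 xyz [ 465.1 -380.5   93.4] mid [ 464.8 -382.6   89.8] ext [15.1 15.5 18.8] hsv [ 15.    7.5 112.5]
px 442.0 261.0 291 xyz [ 811.7 -419.8   89.9] mid [ 817.2 -425.1   92.9] ext [32.8 33.6 25.7] hsv [20. 58. 96.]
px 227.0 340.0 757 xyz [ 443.6 -597.3   84.7] mid [ 441.9 -598.    83.9] ext [88.1 42.7  7.8] hsv [110.  12. 222.]
at [ 499.5 -255.2  318.1] yaw 89.9 tool shift [ 86.2  10.4 168.1] twist -0.1 rows 4.5
```

View pics/w1.png

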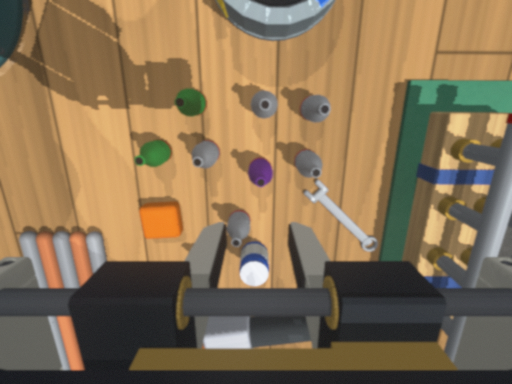

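The wrist view agrees with the top view: reducers at (264,104), (323,109), (198,161), (314,171) and (236,240), with spigot diameters of about 15–16 mm and tops at 96–100 mm. I'll pick C first.

```bash
python3 -m crank '[[[14.2,1.6,28,0,0.45],[14.2,1.6,28,0,0.45],[14.2,1.6,28,0,0.45],[14.2,1.6,28,0,0.45],[14.2,1.6,28,0,0.45],[14.2,1.6,28,0,0.45],[0,0,27.3,0,0.45],[0,0,27.3,0,0.45],[0,0,27.3,0,0.45],[0,0,0,0,0.45],[0,0,0,0,0],[0,0,0,0,0]]]' 30
python3 -m crank '[[[0,0,0,0,0],[0,0,0,0,0],[0,0,-32,0,0],[0,0,-32,0,0],[0,0,-32,0,0],[0,0,-32,0,0],[0,0,0,0,0]]]'
python3 - <<'E'
from h import *
go(526,31.6,196,90)
E
```

```text
t: 3.12
ee_pos: [509.8, -170.2, 70.1]
eef_rot: [179.9, 0.0, 89.9]
wrist_force: [0.3, 0.2, 0.1]
finger_gap: 0.351
grip_force: 0.0
t: 3.7
ee_pos: [510.8, -170.6, 204.0]
eef_rot: [179.5, 0.2, 90.0]
wrist_force: [0.6, -0.4, -2.8]
finger_gap: 0.162
grip_force: 30.0
at [ 510.8 -170.6  204. ] yaw 90.0 tool shift [202.2  15.2   8. ] twist -0.0 rows 4.9
```

```bash
python3 -m crank '[[[0,0,0,0,0],[0,0,0,0,0]]]'
python3 - <<'E'
from h import *
for n in("wrist","top"):
    s=snapshot(n);P=cloud(s)
    m=(abs(P[...,2]-84.5)<3)&(np.hypot(P[...,0]-526,P[...,1]-32)<106)&(np.hypot(P[...,0]-526,P[...,1]-32)>80); q=P[m]
    print(n,m.sum(),circ(q[:,:2]),q[:,2].mean())
    # outer/inner edge fits by angle bins
    a=np.arctan2(q[:,1]-32,q[:,0]-526);k=np.round(a/np.radians(8));r=np.hypot(q[:,0]-526,q[:,1]-32)
    for f,nm in((np.argmax,"out"),(np.argmin,"in")):
        e=np.array([q[k==i][f(r[k==i])][:2] for i in np.unique(k)]); print(nm,len(e),circ(e))
    hsv=cv2.cvtColor(s["img"],cv2.COLOR_RGB2HSV);H,S=hsv[...,0],hsv[...,1]
    m=(np.hypot(P[...,0]-526,P[...,1]-32)<110)&(P[...,2]<40)&(H>20)&(H<32)&(S>120)
    c,l,t,cc=cv2.connectedComponentsWithStats(m.astype(np.uint8))
    for i in range(1,c):
        if t[i,4]>10: print("yel",t[i,4],np.mean(P[l==i],0))
cv2.imwrite("pics/w2.png",cv2.cvtColor(snapshot("wrist")["img"],cv2.COLOR_RGB2BGR)); go(526,31.6,196,90)
E
```

```text
t: 3.87
ee_pos: [508.8, -169.9, 195.6]
eef_rot: [-180.0, -0.0, 90.0]
wrist_force: [-0.4, -0.2, -4.0]
finger_gap: 0.161
grip_force: 30.0
wrist 4515 (array([525.69744478,  25.8100237 ]), np.float64(88.13193272231284)) 84.64692687042556
out 17 (array([524.0698896 ,  33.00959667]), np.float64(103.2279763189564))
in 17 (array([523.47798377,  34.56061349]), np.float64(85.6028064590418))
yel 611 [442.52886336  -5.55518407  13.22194957]
top 955 (array([525.78648096,  31.61772694]), np.float64(93.49130232530148)) 84.64307728637544
out 40 (array([526.1197444 ,  31.77929939]), np.float64(102.10386576736202))
in 40 (array([525.798902  ,  31.65815659]), np.float64(84.21890951604621))
yel 35 [605.59636355  81.66670687  13.56189875]
yel 93 [450.1371692  -15.75876449  13.52015253]
at [ 508.6 -169.8  194.8] yaw 90.0 tool shift [201.4  17.4  -1.2] twist 0.0 rows 4.8
```

View pics/w2.png

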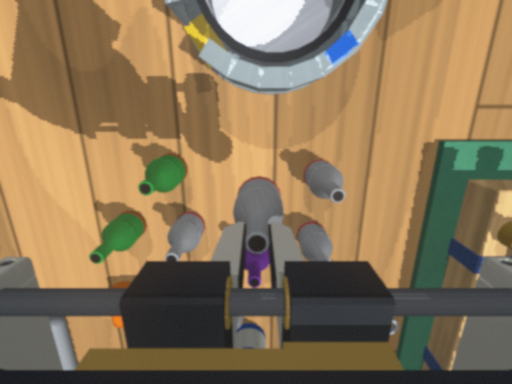

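```bash
python3 -m crank '[[[33.6,2.75,0,0,0],[33.6,2.75,0,0,0],[33.6,2.75,0,0,0],[33.6,2.75,0,0,0],[33.6,2.75,0,0,0],[33.6,2.75,0,0,0],[0,0,25,0,0],[0,0,25,0,0],[0,0,25,0,0],[0,0,0,0,0],[0,0,0,0,0]]]'
python3 - <<'E'
from h import *
go(525,31.5,79,90)
E
```

```text
t: 4.93
ee_pos: [524.7, 31.7, 120.2]
eef_rot: [-179.8, 0.0, 90.0]
wrist_force: [-0.5, 0.2, -2.3]
finger_gap: 0.158
grip_force: 30.0
at [524.7  31.7 120.2] yaw 90.0 tool shift [-0.2  0.3 41.2] twist 0.0 rows 1.0
```

```bash
python3 -m crank '[[[0,0,15,0,0],[0,0,15,0,0],[0,0,10,0,0],[0,0,0,0,0],[0,0,0,0,0]]]'; python3 -m crank '[[[0,0,0.7,0,0],[0,0,0.7,0,0],[0,0,0,0,0]]]'
```

```text
t: 5.35
ee_pos: [527.3, 31.4, 84.3]
eef_rot: [179.7, -0.0, 90.0]
wrist_force: [2.8, -0.8, 4.6]
finger_gap: 0.168
grip_force: 30.0
t: 5.6
ee_pos: [527.5, 31.5, 84.1]
eef_rot: [179.7, 0.0, 90.0]
wrist_force: [-3.1, -1.0, 19.5]
finger_gap: 0.162
grip_force: 30.0
```

```bash
python3 -m crank '[[[0,0,0,0,0.35],[0,0,0,0,0.35],[0,0,0,0,0.35],[0,0,-20,0,0.35],[-15,0,-40,0,0.45],[-30,5,-25,0,0.45],[-40,8,0,0,0.45],[-40,8,0,0,0.45],[-40,8,0,0,0.45],[0,0,0,0,0.45],[0,0,0,0,0.45]]]'
cat > look.py <<'E'
from h import *
import sys
for n in("wrist","top"):
    s=snapshot(n);P,B=blobs(s,80,116,15 if n=="wrist" else 10)
    for b in B:
        q=P[b]; e=np.ptp(q,0)
        if q[:,2].max()>92 and e[0]<22 and e[1]<22 and q[:,1].mean()<180: 
            col=np.median(cv2.cvtColor(s["img"],cv2.COLOR_RGB2HSV)[b],0); t=q[q[:,2]>q[:,2].max()-9]
            if col[1]<60: print(n,"mean",q.mean(0).round(1),"top",np.percentile(q[:,2],85).round(1),"n",len(q))
cv2.imwrite("pics/cur.png",cv2.cvtColor(snapshot("wrist")["img"],cv2.COLOR_RGB2BGR))
st=get_state();print("tcp",st["ee_pos"].round(1),st["t"])
E
python3 look.py
```

```text
t: 6.52
ee_pos: [554.5, -134.7, 163.8]
eef_rot: [-180.0, -0.0, 89.8]
wrist_force: [-0.1, 0.1, 0.3]
finger_gap: 0.452
grip_force: 0.0
wrist mean [527.2  24.9  88.4] top 94.2 n 123
wrist mean [ 586.  -268.5   97. ] top 97.7 n 59
top mean [527.3  30.7 106.5] top 109.6 n 28
top mean [ 466.4 -381.3   93.6] top 98.7 n 32
tcp [ 554.5 -132.1  164. ] 6.6667
```

View pics/cur.png

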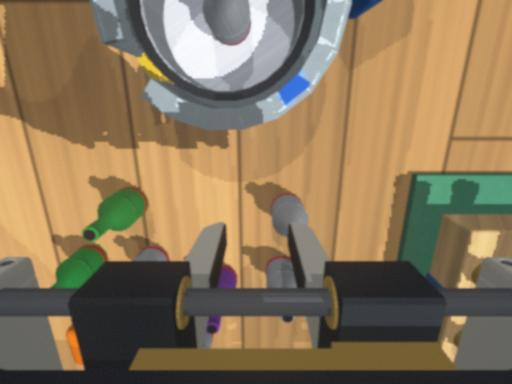

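C is on the floor: its top rose by about 12.7 mm and it sits within 2 mm of the axis. A is next.

```bash
python3 -m crank '[[[-21.7,18.3,0,0,0.45],[-21.7,18.3,0,0,0.45],[0,0,23.5,0,0.45],[0,0,23.5,0,0.45],[0,0,23.5,0,0.45],[0,0,23.5,0,0.45],[0,0,0,0,0.45],[0,0,0,0,0],[0,0,0,0,0],[0,0,0,0,0],[0,0,0,0,0]]]'
python3 -m crank '[[[0,0,-32,0,0],[0,0,-32,0,0],[0,0,-32,0,0],[0,0,-32,0,0],[0,0,0,0,0],[0,0,0,0,0]]]'
python3 - <<'E'
from h import *
go(525+31.5,31.5-31.5,120,90)
E
```

```text
t: 7.58
ee_pos: [591.9, -176.3, 71.7]
eef_rot: [179.9, 0.0, 90.0]
wrist_force: [-0.0, -0.4, 0.4]
finger_gap: 0.211
grip_force: 0.0
t: 8.08
ee_pos: [591.9, -176.6, 200.5]
eef_rot: [179.8, 0.1, 90.0]
wrist_force: [0.3, 0.0, -2.4]
finger_gap: 0.163
grip_force: 29.9
at [ 591.9 -176.6  200.5] yaw 90.0 tool shift [176.6 -35.3  80.5] twist 0.0 rows 4.7
```

```bash
python3 -m crank '[[[35.3,-7,0,0,0],[35.3,-7,0,0,0],[35.3,-7,0,0,0],[35.3,-7,0,0,0],[35.3,-7,0,0,0],[0,0,0,0,0],[0,0,25,0,0],[0,0,25,0,0],[0,0,25,0,0],[0,0,0,0,0],[0,0,0,0,0]]]'
python3 -m crank '[[[0,0,15,0,0],[0,0,13,0,0],[0,0,4,0,0],[0,0,2,0,0],[0,0,0,0,0]]]'
```

```text
t: 9.0
ee_pos: [555.2, 0.1, 121.5]
eef_rot: [-179.8, -0.0, 90.0]
wrist_force: [-0.2, 0.1, -0.9]
finger_gap: 0.163
grip_force: 30.0
t: 9.42
ee_pos: [557.6, 0.3, 92.1]
eef_rot: [179.8, -0.0, 90.0]
wrist_force: [-4.0, 2.7, 18.3]
finger_gap: 0.165
grip_force: 30.1
```

Run:
```python
from h import *
s=snapshot("wrist"); cv2.imwrite("pics/w4.png",cv2.cvtColor(s["img"],cv2.COLOR_RGB2BGR)); P=cloud(s)
m=(np.hypot(P[...,0]-557.5,P[...,1]-.3)<25)
q=P[m]
v,u=np.where(m)
for r in range(v.min(),v.max(),8):
    k=v==r
    if k.any(): print(r,u[k].min(),u[k].max(),np.median(q[k],0).round(1))
```

```text
171 254 259 [558.3  25.1  12.1]
179 244 276 [560.   20.6  24.2]
187 242 281 [560.9  19.2  44.5]
195 235 282 [558.6  17.6  60.6]
203 232 283 [557.5  12.4  64.6]
211 230 286 [557.8   7.5  68.6]
219 231 288 [558.8   2.   71.4]
227 225 288 [556.6   9.1 100.2]
235 220 293 [556.6   9.1 111.3]
243 218 296 [556.9   9.2 121.5]
251 216 299 [557.2   9.1 130.2]
259 213 302 [564.1   9.4 138.5]
267 230 283 [556.5   9.2 145.3]
275 230 283 [556.5   9.  151.4]
283 232 281 [556.5   6.  153.3]
315 249 279 [558.   24.9 193.8]
323 229 284 [556.3   5.6 176.9]
331 225 288 [556.3  10.5 185.4]
339 224 299 [565.4  16.  194. ]
347 207 313 [555.4  20.5 200.8]
355 213 311 [557.1  22.2 204.8]
363 210 309 [557.5  22.2 207.2]
371 219 305 [558.   23.2 210.1]
379 216 303 [557.6  23.2 212.1]
```

View pics/w4.png

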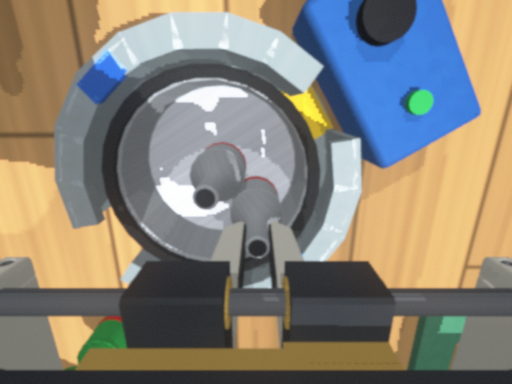

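The profile shows the cylinder shoulder at about z=59, so the reducer is seated on the floor. I'll release it and get B.

```bash
python3 -m crank '[[[0,0,0,0,0.35],[0,0,0,0,0.35],[0,0,-30,0,0.35],[0,0,-35,0,0.45],[-38,4,0,0,0.45],[-38,4,0,0,0.45],[-38,4,0,0,0.45],[-38,4,0,0,0.45],[-38,4,0,0,0.45],[-38,4,0,0,0.45],[0,0,0,0,0.45],[0,0,0,0,0.45]]]'
python3 look.py
python3 - <<'E'
from h import *
go(585.5,-265,68,90)
E
```

```text
t: 10.47
ee_pos: [580.0, -229.5, 153.7]
eef_rot: [-180.0, -0.0, 89.9]
wrist_force: [-0.5, 0.5, 0.5]
finger_gap: 0.45
grip_force: 0.0
wrist mean [ 413.8 -249.2   92.4] top 97.3 n 425
wrist mean [ 585.9 -263.4   93.6] top 97.5 n 321
top mean [5.557e+02 4.000e-01 1.064e+02] top 110.7 n 30
top mean [526.9  30.8 107.5] top 111.0 n 28
tcp [ 580.3 -227.   154.1] 10.6167
at [ 580.3 -227.   154.1] yaw 90.1 tool shift [-38.    5.2  86.1] twist 0.1 rows 2.3
```

```bash
python3 -m crank '[[[-19,2.6,0,0,0.45],[-18.5,2.6,0,0,0.45],[0,0,28,0,0.45],[0,0,28,0,0.45],[0,0,29,0,0.45],[0,0,0,0,0.45],[0,0,0,0,0],[0,0,0,0,0],[0,0,0,0,0],[0,0,0,0,0],[0,0,0,0,0]]]'
python3 -m crank '[[[0,0,-32,0,0],[0,0,-32,0,0],[0,0,-32,0,0],[0,0,-32,0,0],[0,0,0,0,0],[0,0,0,0,0]]]'
python3 - <<'E'
from h import *
go(557,63,120,90)
E
```

```text
t: 11.53
ee_pos: [586.2, -265.6, 70.6]
eef_rot: [179.9, 0.1, 90.0]
wrist_force: [2.5, 0.1, 4.4]
finger_gap: 0.169
grip_force: 30.0
t: 12.03
ee_pos: [586.0, -265.6, 199.0]
eef_rot: [179.8, 0.1, 90.0]
wrist_force: [-0.9, -0.3, -4.5]
finger_gap: 0.167
grip_force: 30.0
at [ 586.  -265.6  199. ] yaw 90.0 tool shift [328.6 -28.8  79. ] twist 0.0 rows 8.1
```

```bash
python3 -m crank '[[[36.5,-3.2,0,0,0],[36.5,-3.2,0,0,0],[36.5,-3.2,0,0,0],[36.5,-3.2,0,0,0],[36.5,-3.2,0,0,0],[36.5,-3.2,0,0,0],[36.5,-3.2,0,0,0],[36.5,-3.2,0,0,0],[36.5,-3.2,0,0,0],[0,0,0,0,0],[0,0,25,0,0],[0,0,25,0,0]]]'
python3 -m crank '[[[0,0,25,0,0],[0,0,15,0,0],[0,0,13,0,0],[0,0,3,0,0],[0,0,3,0,0],[0,0,3,0,0],[0,0,0,0,0]]]'
```

```text
t: 13.03
ee_pos: [556.4, 63.9, 145.7]
eef_rot: [180.0, 0.0, 90.1]
wrist_force: [-0.1, -0.3, -4.5]
finger_gap: 0.166
grip_force: 30.0
t: 13.62
ee_pos: [556.6, 63.0, 85.1]
eef_rot: [180.0, 0.0, 90.0]
wrist_force: [0.3, 0.7, -3.1]
finger_gap: 0.17
grip_force: 30.0
```

```bash
python3 -m crank '[[[0,0,2,0,0],[0,0,2,0,0],[0,0,0,0,0]]]'
python3 -m crank '[[[0,0,0,0,0.35],[0,0,0,0,0.35],[0,0,-36,0,0.35],[0,0,-34,0,0.45],[-38,-18,0,0,0.45],[-38,-18,0,0,0.45],[-38,-18,0,0,0.45],[-38,-18,0,0,0.45],[-38,-18,0,0,0.45],[-38,-18,0,0,0.45],[-38,-18,0,0,0.45],[0,0,0,0,0.45]]]'
python3 look.py
python3 - <<'E'
from h import *
go(412,-250,69,90)
E
```

```text
t: 13.87
ee_pos: [557.3, 63.2, 82.8]
eef_rot: [179.9, -0.0, 90.0]
wrist_force: [-4.3, -0.1, 8.7]
finger_gap: 0.163
grip_force: 30.0
t: 14.87
ee_pos: [429.2, -205.6, 151.4]
eef_rot: [180.0, 0.1, 89.7]
wrist_force: [0.6, 0.6, -0.1]
finger_gap: 0.45
grip_force: 0.0
wrist mean [ 411.  -248.4   93.2] top 97.3 n 330
top mean [556.3  61.7 105.3] top 110.4 n 28
top mean [5.557e+02 4.000e-01 1.063e+02] top 110.5 n 30
top mean [526.5  31.  107.3] top 110.7 n 28
tcp [ 431.7 -200.8  151.2] 15.0167
at [ 431.7 -200.8  151.2] yaw 89.9 tool shift [-49.2 -19.7  82.2] twist -0.1 rows 2.3
```

```bash
python3 -m crank '[[[-24.3,-9.9,0,0,0.45],[-24.3,-9.9,0,0,0.45],[0,0,28,0,0.45],[0,0,28,0,0.45],[0,0,26,0,0.45],[0,0,0,0,0.45],[0,0,0,0,0],[0,0,0,0,0],[0,0,0,0,0],[0,0,0,0,0],[0,0,0,0,0]]]'
python3 -m crank '[[[0,0,-32,0,0],[0,0,-32,0,0],[0,0,-32,0,0],[0,0,-32,0,0],[0,0,0,0,0],[0,0,0,0,0]]]'
python3 - <<'E'
from h import *
go(494,63,120,90)
E
```

```text
t: 15.93
ee_pos: [412.5, -249.3, 70.2]
eef_rot: [179.9, 0.1, 90.0]
wrist_force: [-2.1, -0.3, 8.1]
finger_gap: 0.166
grip_force: 30.0
t: 16.43
ee_pos: [412.5, -249.5, 198.8]
eef_rot: [179.8, 0.1, 90.0]
wrist_force: [0.5, 0.5, -2.7]
finger_gap: 0.164
grip_force: 30.0
at [ 412.5 -249.5  198.8] yaw 90.0 tool shift [312.5  81.6  78.8] twist 0.0 rows 8.0
```

```bash
python3 -m crank '[[[34.7,9.05,0,0,0],[34.7,9.05,0,0,0],[34.7,9.05,0,0,0],[34.7,9.05,0,0,0],[34.7,9.05,0,0,0],[34.7,9.05,0,0,0],[34.7,9.05,0,0,0],[34.7,9.05,0,0,0],[34.7,9.05,0,0,0],[0,0,0,0,0],[0,0,25,0,0],[0,0,25,0,0]]]'
python3 -m crank '[[[0,0,25,0,0],[0,0,15,0,0],[0,0,13,0,0],[0,0,3,0,0],[0,0,3,0,0],[0,0,4,0,0],[0,0,2,0,0],[0,0,0,0,0]]]'
```

```text
t: 17.43
ee_pos: [493.4, 63.8, 145.9]
eef_rot: [180.0, 0.0, 90.1]
wrist_force: [0.2, -1.3, -3.6]
finger_gap: 0.162
grip_force: 30.0
t: 18.1
ee_pos: [493.7, 63.2, 82.5]
eef_rot: [179.9, -0.0, 90.0]
wrist_force: [0.1, -0.5, -2.3]
finger_gap: 0.168
grip_force: 30.0
```

```bash
python3 -m crank '[[[0,0,2,0,0],[0,0,0,0,0],[0,0,0,0,0.35],[0,0,0,0,0.35],[0,0,-36,0,0.35],[0,0,-36,0,0.45],[-38,0,0,0,0.45],[-38,0,0,0,0.45],[-38,0,0,0,0.45],[-38,0,0,0,0.45],[-38,0,0,0,0.45],[-38,0,0,0,0.45]]]'
python3 -m crank '[[[-38,-5,0,0,0.45],[-38,-6,0,0,0.45],[-38,-6,0,0,0.45],[-38,-6,0,0,0.45],[-20,-5,0,0,0.45],[0,0,0,0,0.45],[0,0,0,0,0.45]]]'
python3 look.py
python3 - <<'E'
from h import *
go(465.5,-381,69,90)
E
```

```text
t: 19.1
ee_pos: [493.1, -166.7, 152.4]
eef_rot: [180.0, 0.0, 90.0]
wrist_force: [0.8, 0.6, -0.6]
finger_gap: 0.45
grip_force: 0.0
t: 19.68
ee_pos: [465.1, -337.7, 151.8]
eef_rot: [-180.0, -0.0, 89.9]
wrist_force: [0.4, 1.0, -1.5]
finger_gap: 0.453
grip_force: 0.0
wrist mean [ 465.  -380.3   93.4] top 97.4 n 320
top mean [556.1  61.5 104.7] top 110.0 n 29
top mean [5.557e+02 4.000e-01 1.063e+02] top 110.6 n 30
top mean [526.6  30.9 107.5] top 110.8 n 29
top mean [494.   60.1 109.1] top 110.5 n 26
tcp [ 465.8 -336.   152.1] 19.8333
at [ 465.8 -336.   152.1] yaw 90.1 tool shift [-45.   -0.3  83.1] twist 0.1 rows 2.3
```

```bash
python3 -m crank '[[[-22.4,-0.2,0,0,0.45],[-22.4,-0.2,0,0,0.45],[0,0,28,0,0.45],[0,0,28,0,0.45],[0,0,27,0,0.45],[0,0,0,0,0.45],[0,0,0,0,0],[0,0,0,0,0],[0,0,0,0,0],[0,0,0,0,0],[0,0,0,0,0]]]'
python3 -m crank '[[[0,0,-32,0,0],[0,0,-32,0,0],[0,0,-32,0,0],[0,0,-32,0,0],[0,0,0,0,0],[0,0,0,0,0]]]'
python3 - <<'E'
from h import *
go(494,0,120,90)
E
```

```text
t: 20.75
ee_pos: [465.7, -381.9, 70.5]
eef_rot: [179.9, 0.1, 90.0]
wrist_force: [1.2, 0.0, 5.7]
finger_gap: 0.163
grip_force: 30.0
t: 21.25
ee_pos: [465.6, -382.0, 199.1]
eef_rot: [179.9, 0.1, 90.0]
wrist_force: [0.5, 0.5, -2.6]
finger_gap: 0.165
grip_force: 30.0
at [ 465.6 -382.   199.1] yaw 90.0 tool shift [382.   28.6  79.1] twist 0.0 rows 9.4
```

```bash
python3 -m crank '[[[38.2,2.85,0,0,0],[38.2,2.85,0,0,0],[38.2,2.85,0,0,0],[38.2,2.85,0,0,0],[38.2,2.85,0,0,0],[38.2,2.85,0,0,0],[38.2,2.85,0,0,0],[38.2,2.85,0,0,0],[38.2,2.85,0,0,0],[38.2,2.85,0,0,0],[0,0,0,0,0],[0,0,25,0,0]]]'
python3 -m crank '[[[0,0,25,0,0],[0,0,25,0,0],[0,0,15,0,0],[0,0,13,0,0],[0,0,3,0,0],[0,0,3,0,0],[0,0,4,0,0],[0,0,2,0,0],[0,0,0,0,0]]]'
```

```text
t: 22.25
ee_pos: [494.5, 2.5, 174.3]
eef_rot: [179.8, 0.0, 90.2]
wrist_force: [1.2, 0.1, -0.9]
finger_gap: 0.163
grip_force: 30.0
t: 23.0
ee_pos: [494.0, 0.4, 82.8]
eef_rot: [179.9, -0.0, 90.0]
wrist_force: [-0.0, -0.2, -2.2]
finger_gap: 0.165
grip_force: 30.0
```

```bash
python3 -m crank '[[[0,0,2,0,0],[0,0,0,0,0],[0,0,0,0,0.35],[0,0,0,0,0.35],[0,0,-36,0,0.35],[0,0,-36,0,0.5],[30,0,-25,0,0.5],[30,0,-25,0,0.5],[30,0,-25,0,0.5],[30,0,-25,0,0.5],[30,0,-25,0,0.5],[30,0,-25,0,0.5]]]'
python3 -m crank '[[[0,0,0,0,0.5],[0,0,0,0,0.5]]]'
python3 look.py
cat > lid.py <<'E'
from h import *
for n in("wrist","top"):
    s=snapshot(n);P=cloud(s);hsv=cv2.cvtColor(s["img"],cv2.COLOR_RGB2HSV)
    m=(np.hypot(P[...,0]-486,P[...,1]-317)<60)&(P[...,2]>86)&(P[...,2]<100)
    c,l,t,cc=cv2.connectedComponentsWithStats(m.astype(np.uint8)); 
    if c>1:
        q=P[l==1+np.argmax(t[1:,4])]; (cx,cy),wh,an=cv2.minAreaRect(q[:,:2].astype(np.float32))
        w=np.linalg.svd(q[:,:2]-q[:,:2].mean(0),full_matrices=False)[2][0]
        print(n,len(q),"bar mean",q.mean(0).round(1),"rect",round(cx,1),round(cy,1),np.round(wh,1),"dir",np.degrees(np.arctan2(w[1],w[0])).round(1))
    m=(np.hypot(P[...,0]-486,P[...,1]-317)<110)&(P[...,2]<14)&(hsv[...,0]>20)&(hsv[...,0]<32)&(hsv[...,1]>130)
    c,l,t,cc=cv2.connectedComponentsWithStats(m.astype(np.uint8)); 
    for i in range(1,c):
        if t[i,4]>12: print("lug",t[i,4],P[l==i].mean(0).round(1))
E
python3 lid.py
python3 -c "
from h import *
go(487,317.5,74,71)"
```

```text
t: 24.0
ee_pos: [493.0, 181.8, 303.6]
eef_rot: [179.9, -0.0, 90.0]
wrist_force: [-0.0, -1.0, 0.2]
finger_gap: 0.499
grip_force: 0.0
t: 24.17
ee_pos: [493.6, 181.6, 303.1]
eef_rot: [179.9, -0.0, 90.2]
wrist_force: [-0.2, -0.3, 0.0]
finger_gap: 0.501
grip_force: 0.0
wrist mean [492.7  65.1 101.5] top 109.3 n 159
wrist mean [524.9  35.8 100.8] top 109.2 n 163
wrist mean [493.    3.5 100. ] top 109.0 n 166
wrist mean [552.7   5.  100.6] top 109.3 n 141
top mean [556.2  61.6 105.8] top 110.1 n 28
top mean [5.557e+02 4.000e-01 1.068e+02] top 111.4 n 30
top mean [526.8  30.7 108.1] top 111.4 n 28
top mean [494.   60.2 108.4] top 110.2 n 26
top mean [494.3  -1.  107.8] top 110.4 n 25
tcp [493.2 179.6 300.8] 24.3167
wrist 804 bar mean [485.4 320.7  93.3] rect 485.0 320.3 [74. 16.] dir -109.2
lug 112 [514.4 404.    5.8]
lug 101 [456.8 239.1   6.2]
at [493.3 179.5 301. ] yaw 90.0 tool shift [138.   -6.4 227. ] twist 19.0 rows 6.4
```

View pics/cur.png

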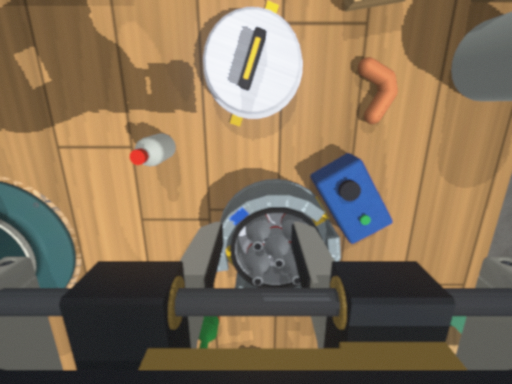

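All five reducers stand on the pot floor, one in the middle and four around it. The lid is at (253,60) with its bar at about 71°. I'll turn and move closer to it.

```bash
python3 -m crank '[[[20,-2,25,0,0.5],[20,-2,25,0,0.5],[20,-2,25,0,0.5],[20,-2,25,0,0.5],[0,0,0,6.4,0.5],[0,0,0,6.4,0.5],[0,0,0,6.4,0.5],[0,0,0,0,0.5],[0,0,0,0,0.5],[0,0,0,0,0.5]]]'
python3 lid.py
python3 -c "
from h import *
go(485.5,320,72,70.8)"
```

```text
t: 25.25
ee_pos: [485.4, 259.9, 201.8]
eef_rot: [-180.0, 0.0, 71.0]
wrist_force: [-1.1, -0.3, -0.6]
finger_gap: 0.502
grip_force: 0.0
wrist 1148 bar mean [485.7 321.7  93.4] rect 484.9 320.1 [72.9 15.9] dir -109.3
lug 209 [513.7 401.6   6.3]
lug 80 [456.4 236.8   6.6]
lug 18 [458.2 237.2   7.3]
at [485.4 260.1 201.9] yaw 70.9 tool shift [ 56.6 -19.5 129.9] twist 0.1 rows 3.4
```

```bash
python3 -m crank '[[[28.2,-9.8,0,0,0.5],[28.2,-9.8,0,0,0.5],[0,0,36,0,0.5],[0,0,36,0,0.5],[0,0,36,0,0.5],[0,0,22,0,0.5],[0,0,8,0,0.5],[0,0,0,0,0],[0,0,0,0,0],[0,0,0,0,0],[0,0,0,0,0],[0,0,0,0,0]]]' 55
python3 -m crank '[[[0,0,-10,0,0],[0,0,-30,0,0],[0,0,-30,0,0],[0,0,-30,0,0],[0,0,-36,0,0],[0,0,0,0,0],[0,0,0,0,0]]]'
python3 -c "
from h import *
go(525.6,31.5,196,31.5)"
```

```text
t: 26.35
ee_pos: [485.9, 320.4, 65.4]
eef_rot: [179.9, -0.1, 70.8]
wrist_force: [-0.1, -0.4, -0.6]
finger_gap: 0.191
grip_force: 0.0
t: 26.93
ee_pos: [485.9, 320.5, 202.7]
eef_rot: [179.9, -0.2, 70.8]
wrist_force: [-0.3, 0.0, -4.1]
finger_gap: 0.165
grip_force: 55.0
at [485.9 320.5 202.7] yaw 70.8 tool shift [-259.9  132.4    6.7] twist 39.3 rows 7.0
```

```bash
python3 -m crank '[[[-32.5,16.55,0,0,0],[-32.5,16.55,0,0,0],[-32.5,16.55,0,0,0],[-32.5,16.55,0,0,0],[-32.5,16.55,0,0,0],[-32.5,16.55,0,0,0],[-32.5,16.55,0,0,0],[-32.5,16.55,0,0,0],[0,0,0,0,0],[0,0,0,0,0]]]'
python3 -m crank '[[[0,0,0,6.5,0],[0,0,0,6.5,0],[0,0,0,6.5,0],[0,0,0,6.5,0],[0,0,0,6.5,0],[0,0,0,6.5,0],[0,0,0,0,0],[0,0,0,0,0]]]'
python3 - <<'E'
from h import *
s=snapshot("wrist"); cv2.imwrite("pics/w5.png",cv2.cvtColor(s["img"],cv2.COLOR_RGB2BGR));P=cloud(s)
hsv=cv2.cvtColor(s["img"],cv2.COLOR_RGB2HSV)
m=(hsv[...,0]>20)&(hsv[...,0]<32)&(hsv[...,1]>130)&np.isfinite(P[...,0])
c,l,t,cc=cv2.connectedComponentsWithStats(m.astype(np.uint8))
for i in range(1,c):
    if t[i,4]>12: print("yel",cc[i].round(),t[i,4],np.median(P[l==i],0).round(1))
m=(np.hypot(P[...,0]-525.6,P[...,1]-31.5)<85)&(P[...,2]>115)&(P[...,2]<230)&(hsv[...,2]>150)
z=P[...,2][m]; print(np.percentile(z,[1,5,25,50,75,95]).round(1))
go(525.6,31.5,141,31.7)
E
```

```text
t: 27.77
ee_pos: [524.6, 29.4, 198.6]
eef_rot: [-179.9, 0.0, 70.6]
wrist_force: [-0.7, 0.7, -4.7]
finger_gap: 0.171
grip_force: 55.0
t: 28.43
ee_pos: [524.7, 31.9, 199.3]
eef_rot: [-180.0, 0.1, 32.1]
wrist_force: [1.1, 0.7, -2.9]
finger_gap: 0.172
grip_force: 55.0
yel [257. 100.] 851 [599.1  78.4 138.5]
yel [257. 251.] 832 [526.4  33.2 227.4]
yel [227. 287.] 53 [547.6  57.  299.6]
yel [226. 315.] 91 [543.2  54.1 304.5]
yel [288. 317.] 28 [552.   39.1 305.2]
yel [251. 358.] 6610 [543.2  42.7 312.8]
[139.4 140.3 186.8 187.8 188.3 189. ]
at [524.8  31.7 199.4] yaw 32.1 tool shift [ 0.6  0.6 58.4] twist 0.4 rows 1.4
```

View pics/w5.png

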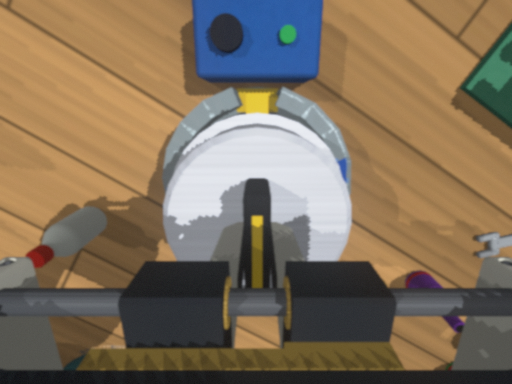

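The lid lug at (257,100) is over the yellow gap, and the dome top at 188 puts the lid origin at 134. I'll lower it.

```bash
python3 -m crank '[[[0.6,0.6,15,0,0],[0,0,15,0,0],[0,0,15,0,0],[0,0,10,0,0],[0,0,0,0,0],[0,0,0,0,0]]]'
python3 -m crank '[[[0,0,4,0,0],[0,0,4,0,0],[0,0,2,0,0],[0,0,0,0,0],[0,0,0,0,0]]]'
```

```text
t: 28.98
ee_pos: [525.7, 31.0, 144.9]
eef_rot: [-180.0, 0.0, 31.9]
wrist_force: [0.4, 0.4, -3.3]
finger_gap: 0.166
grip_force: 55.0
t: 29.4
ee_pos: [526.5, 30.9, 136.0]
eef_rot: [179.9, -0.1, 31.8]
wrist_force: [2.6, 0.7, 5.1]
finger_gap: 0.168
grip_force: 55.0
```

```bash
python3 -m crank '[[[0,0,2.5,0,0],[0,0,2.5,0,0],[0,0,0,0,0],[0,0,0,0,0],[0,0,0,0,0]]]'
```

```text
t: 29.82
ee_pos: [526.5, 30.9, 131.5]
eef_rot: [179.9, -0.1, 31.8]
wrist_force: [1.4, 0.6, 8.6]
finger_gap: 0.167
grip_force: 55.0
```

```bash
python3 -m crank '[[[0,0,0,5,0],[0,0,0,5,0],[0,0,0,5,0],[0,0,0,5,0],[0,0,0,5,0],[0,0,0,5,0],[0,0,0,5,0],[0,0,0,5,0],[0,0,0,0,0],[0,0,0,0,0]]]'
python3 -c "
from rig import *
s=get_state();print(s['ft_torque'],s['joints'])"
```

```text
t: 30.65
ee_pos: [525.7, 30.6, 131.0]
eef_rot: [180.0, -0.0, -8.2]
wrist_force: [-6.5, -2.8, 9.2]
finger_gap: 0.166
grip_force: 55.0
[-0.22789838  1.20278709 -0.03201483] [ 5.71507690e-01 -9.97494423e+00  1.07027710e+02 -2.99341245e-02
  8.29459056e+01  9.87924021e+01]
```

```bash
python3 -m crank '[[[0,0,0,5,0],[0,0,0,5,0],[0,0,0,5,0],[0,0,0,5,0],[0,0,0,5,0],[0,0,0,5,0],[0,0,0,5,0],[0,0,0,4,0],[0,0,0,2,0],[0,0,0,1,0],[0,0,0,0,0],[0,0,0,0,0]]]'
python3 -c "
from rig import *
s=get_state();print(s['ft_torque'],s['joints'])"
```

```text
t: 31.65
ee_pos: [526.0, 30.8, 131.1]
eef_rot: [-180.0, -0.0, -50.2]
wrist_force: [-3.6, -0.3, 7.7]
finger_gap: 0.168
grip_force: 55.0
[0.16992547 0.69223703 0.26512776] [ 5.83644267e-01 -9.97090531e+00  1.07019864e+02 -3.61197344e-03
  8.29085904e+01  1.40749312e+02]
```

```bash
python3 -m crank '[[[0,0,-2,0,0],[0,0,-2,0,0],[0,0,-2,0,0],[0,0,0,0,0],[0,0,0,0,0]]]'; python3 -m crank '[[[0,0,-2,0,0],[0,0,0,0,0],[0,0,0,0,0]]]'
```

```text
t: 32.07
ee_pos: [526.0, 30.9, 136.6]
eef_rot: [-180.0, -0.0, -50.2]
wrist_force: [-1.9, 0.3, 6.2]
finger_gap: 0.171
grip_force: 55.0
t: 32.32
ee_pos: [526.0, 30.9, 138.3]
eef_rot: [-180.0, -0.0, -50.2]
wrist_force: [-0.2, 0.3, 5.6]
finger_gap: 0.168
grip_force: 55.0
```

```bash
python3 -m crank '[[[0,0,0,0,0.3],[0,0,0,0,0.5],[0,0,0,0,0.5],[0,0,0,0,0.5],[0,0,-30,0,0.5],[0,0,-30,0,0.5],[-30,0,-25,0,0.5],[-30,0,-25,0,0.5],[-30,0,-25,0,0.5],[-30,0,-25,0,0.5],[0,0,0,0,0.5],[0,0,0,0,0.5]]]'
python3 - <<'E'
from h import *
s=snapshot("top");P=cloud(s);w=snapshot("wrist");W=cloud(w)
for n,Q in(("top",P),("wrist",W)):
    r=np.hypot(Q[...,0]-525.6,Q[...,1]-31.5); m=(r<70)&(abs(Q[...,2]-127)<6)
    if m.sum()<50: print(n,m.sum()); continue
    q=Q[m]; A=np.c_[q[:,:2]-[525.6,31.5],np.ones(len(q))]; k=np.linalg.lstsq(A,q[:,2],rcond=None)[0]; print(n,len(q),"dome plane slope",k[:2].round(4),"z",k[2].round(1),"circle",circ(q[:,:2]))
    m=(r<60)&(Q[...,2]>158)&(Q[...,2]<175); q=Q[m]; v=np.linalg.svd(q[:,:2]-q[:,:2].mean(0),full_matrices=False)[2][0]
    print("bar",q.mean(0).round(1),np.degrees(np.arctan2(v[1],v[0])).round(1),cv2.minAreaRect(q[:,:2].astype(np.float32)))
cv2.imwrite("pics/w6.png",cv2.cvtColor(np.hstack([w["img"][:,::1],s["img"][100:,:][:284]][:1]),cv2.COLOR_RGB2BGR))
E
```

```text
t: 33.32
ee_pos: [448.7, 123.9, 299.4]
eef_rot: [-179.9, -0.1, -50.1]
wrist_force: [0.7, -0.4, -1.6]
finger_gap: 0.498
grip_force: 0.0
top 1615 dome plane slope [0.0004 0.0039] z 127.0 circle (array([526.72562978,  28.69086228]), np.float64(49.922400937537724))
bar [526.3  30.  165.9] 130.2 ((526.9877319335938, 29.81774139404297), (15.861190795898438, 73.16768646240234), 40.194732666015625)
wrist 10765 dome plane slope [0.0001 0.    ] z 126.9 circle (array([526.22643725,  30.53900873]), np.float64(50.556505846939196))
bar [526.4  30.1 165.9] 130.4 ((525.7781372070312, 31.267410278320312), (15.64920711517334, 72.5667724609375), 40.3787841796875)
```

View pics/w6.png

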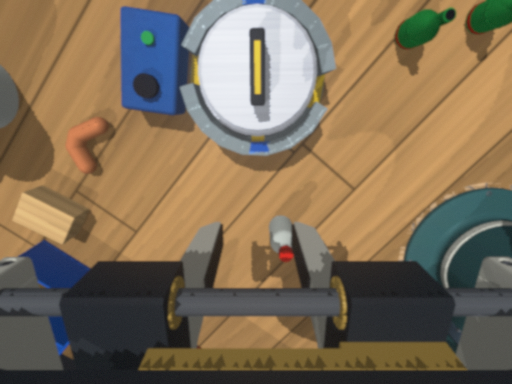

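The lid is level with its origin at about 72.5 mm and turned about 81°, and its lugs are under the blue roofs at (257,0) and (259,147). The arm is clear, so I'm handing in.

```bash
python3 -c "
from rig import *
print(hand_in())"
```

```text
the job is handed in; nothing more can be done
None
```

I handed the job in: all five reducers found on the bench are upright on the pot floor, one in the middle and four around it, and the lid is locked. It was level and about 81° clockwise of the gaps when I last measured; `hand_in` returned no verdict.

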